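# Unclip the battery cover of a carton counter

### The arm

A 6-joint arm with a two-finger parallel gripper is mounted at the origin on the work surface. World frame = base frame: x ahead of the robot, y to its left, z up, the work surface at z = 0. Lengths are in m, angles in rad, forces in N, time in s.
With the tool pointing down it reaches from about 0.375 to 0.9 m from the base axis. Payload 3.1 kg.
Tool frame: the origin (TCP) lies midway between the tips of the shut fingers; the grasp point (between the pads) lies arm.pinch_z behind it (arm.pinch_z is the distance from the TCP to the grasp point, in m); x points along the fingers, z is the direction in which the jaws open and shut, and the axes are right-handed (so a half turn about x gives the same grasp; the last joint's range is limited). The gripper opens to 87 mm and grips with 3 to 60 N. Pads are 19 mm wide; open, the fingers measure 117 mm over their backs; the gripper's body (75 mm by 190 mm) begins 51 mm behind the grasp point.
Start: joints at [-1.306, 0.527, 1.433, -0, 1.181, -0.178], TCP at [0.268, -0.565, 0.223] pointing down, gripper open.
Joint ranges: [-3.08, 3.08], [-0.75, 2.2], [0.22, 2.44], [-1.43, 4.57], [0, 2.65], [-2.85, 2.85]. Speed limits (rad/s): [2.79, 2.79, 3.14, 3.14, 3.14, 3.14].

### API

Orientations are given as a 3x3 rotation matrix whose columns are the frame's x, y, z axes.
In Python, from workcell import arm, viewer, workorder gives the robot as it stands.
- The arm moves only by the tool apply_moves, never from a script. Its argument "plan" is a list of rows, each an object with "xyz": the shift along the tool's x, y, z in m, a list of three; "roll": the turn about the tool's x in rad; "gripper": the finger opening in m, from 0 to 0.087. A call has 1 to 12 rows; each row is the pose to reach, as a shift and turn from the pose measured when the call began, along the tool's axes at that moment; what a row does not reach only later rows make up. A row lasts 1/8 s, in which the tool goes at most 62.5 mm and 10.7 degrees, less where a joint would pass 70% of its speed; a pose out of reach is approached as far as the arm can. A call with a gripper value outside its range is refused whole. The fingers move at their own pace and stop on an object; the grip force is fixed at half the most. Time passes only in rows, so rows that repeat a pose let the fingers close. It gives the time, the measured TCP pose, the force and the opening at its end, in the units of the state.
- arm.sense(): the state, without advancing time (a new reading comes with each control period).
- viewer.snapshot(name): name is "scene" or "side" or "wrist"; returns a dict with "pixels" (480x640x3 uint8, red, green, blue), "camera_matrix" (3x3 intrinsics, pixels), "cam_to_world" (4x4, takes a point from camera to world coordinates); the wrist camera has in their place "T_tool_cam" (4x4, takes a point from camera to tool coordinates, whose origin is the TCP and whose axes are the tool frame's). Camera axes: x right, y down, z forward; pixel columns grow to the right and rows downward; lengths in m; the calibration is good to about 2 mm. A picture is of the moment at which its call begins: read the wrist's pose just before it. There is no depth.
- workorder.job_done(): hands the job in, once; it reports no verdict.
The state is a dict: "t": time; "q": joint angles; "qd": joint speeds; "tau": joint torques, N m; "eef_pos": TCP position; "tcp_rot": TCP orientation; "force": force on the tool from outside, world axes, zero at the start; "ft_torque": the same for the moment, N m; "width": opening from 0.0 (shut) to 1.0 (fully open).
Only numpy, scipy, OpenCV 4.12 (cv2) and the standard library are available. Lean on these libraries where they do the work, as an engineer would, in place of code of your own. Each camera call takes 0.05 s, during which the arm holds its last target. There are 200 camera calls.

### The job

The carton counter with the yellow battery cover needs fresh batteries. Squeeze the two black side tabs of the yellow cover together to unclip it, lift it off its housing, and set it down flat, right way up, in the green tray without dropping it.

Things in the scene. Friction and masses are not known exactly. Their poses are not given: they have to be found in the camera images.
- cover: Yellow cover clipped into a fixed white housing 130x116 mm, 50 high (a like one has a blue cover). Hood 72 (x) by 44 (y), 36 above housing top; 5 mm high flanges at its x ends, 88x68 over all, 34 free between them at the tabs. Origin: its middle at housing-top level; z up. Feet reach 14 below it. 0.12 kg. Barbs hold it (2 mm play) till both tabs are in 5 mm; then it lifts straight out by the tabs.
- tab_left (a joint): Travel of the black ribbed tab on the cover's +y side, m: 0 out, 0.007 fully in. Upright plate 34 mm wide (along cover x), 3 to 38 mm above the housing top; outer face 30 mm from the cover's middle when out, 23 when in (1 proud of the hood): 60 mm across both tabs out, 46 squeezed. Slides along the cover's y; its spring pushes out with 2 N at rest, 6 N fully in, then a firm stop.
- tab_right (a joint): The same for the tab on the cover's -y side.
- tray: Open green tray, fixed to the table, 200 mm (its x) by 190 mm (its y), 28 mm high, walls and floor 4 mm thick. Origin: centre of its underside on the table, z up.
Things that resemble listed ones, but are neither listed nor needed, are in the scene too. Of the things like the cover, leave any that is orange or turquoise; of the rest the smaller one is meant.

How it is judged:
On the way, in this order (a step that is already met when the one before it is completed fails the run):
1. both tabs of the yellow cover are squeezed in by at least 4 mm while the cover is still in its housing (value of joint each of tab_left, tab_right above 0.004 m and distance of cover from where it was at the start of the episode below 0.008 m), for 0.05 s.
2. the yellow cover is lifted clear of its housing, at least 20 mm up (height (world z) of cover above 0.07 m), for 0.1 s.
At the end, for the whole second after the job is handed in: The yellow cover lies on the floor of the green tray, its middle within 75 mm of the tray's middle along both tray sides and its origin less than 26 mm above the tray's underside, right way up within 10 degrees and at rest (x of cover in the frame of tray between -0.075 and 0.075 m and y of cover in the frame of tray between -0.075 and 0.075 m and z of cover in the frame of tray below 0.026 m and angle between cover's own z axis and vertical below 0.17 rad and linear speed of cover below 0.03 m/s); the robot touches nothing.
It fails at once if the yellow cover drops into the tray (faster than 0.7 m/s within 60 mm of its floor, as in a fall of more than about 25 mm) (linear speed of cover above 0.7 m/s and z of cover in the frame of tray below 0.064 m and x of cover in the frame of tray between -0.1 and 0.1 m and y of cover in the frame of tray between -0.1 and 0.1 m).
It also fails if it takes over 40 s, if anything falls off the work surface, if the arm or the gripper's body presses on something with over 40 N, if the wrist force passes 120 N, or if a joint passes its speed limit or range.

## Working session

There is one attempt and no reset: what is moved stays moved. The work goes in short steps, Python scripts to look and compute and a tool call to move; the robot and the scene stay as the last step left them, time stands still between calls to the robot, and variables do not carry over. Pictures are saved under pics/ and viewed, about 8 in all and at most 12, crops included, and the job is handed in when it is done.

Besides the shell and the picture viewer there is one more tool, called after "Request:" by a JSON object that holds its "fn" and its "kwargs". apply_moves: Moves the arm, as the interface text tells. Its arguments: {"type":"object","properties":{"plan":{"type":"array"}},"required":["plan"]}

```bash
mkdir -p pics; cat > h.py <<'E'
import numpy as np, cv2
from workcell import arm, viewer, workorder
def snap(n):
    s=arm.sense(); d=viewer.snapshot(n)
    if 'cam_to_world' in d: T=np.array(d['cam_to_world'])
    else:
        W=np.eye(4); W[:3,:3]=s['tcp_rot']; W[:3,3]=s['eef_pos']; T=W@np.array(d['T_tool_cam'])
    return np.array(d['pixels']),np.array(d['camera_matrix']),T
def ray(K,T,uv):
    d=T[:3,:3]@np.linalg.solve(K,[uv[0],uv[1],1.]); return T[:3,3],d
def onz(K,T,uv,z):
    o,d=ray(K,T,uv); return o+d*(z-o[2])/d[2]
def tri(rs):
    A=0;b=0
    for o,d in rs:
        d=d/np.linalg.norm(d);P=np.eye(3)-np.outer(d,d);A=A+P;b=b+P@o
    return np.linalg.solve(A,b)
def save(p,im): cv2.imwrite('pics/'+p,cv2.cvtColor(im,cv2.COLOR_RGB2BGR))
E
python3 - <<'E'
from h import *
print(arm.sense(),arm.pinch_z)
for n in('scene','side','wrist'):
    im,K,T=snap(n); save(n+'0.png',im); np.savez(n+'0.npz',im=im,K=K,T=T); print(n,K[0,0],T.round(3).tolist())
E
```

```text
{'t': 0.0, 'q': array([-1.30651829e+00,  5.28469788e-01,  1.43390925e+00, -1.65020914e-06,
        1.18138882e+00, -1.78494773e-01]), 'qd': array([-7.45421847e-05,  3.30228340e-04,  1.60960934e-03, -1.80571953e-03,
       -4.64093512e-04,  4.12285459e-04]), 'tau': array([-4.40550593e-04, -4.40043032e+01, -1.76591617e+01,  6.32395735e-02,
        5.81452169e-02, -1.66751497e-04]), 'eef_pos': array([ 0.26761295, -0.56399404,  0.2215672 ]), 'tcp_rot': array([[-5.69662957e-04,  9.03566980e-01,  4.28446482e-01],
       [ 2.09928122e-03,  4.28446688e-01, -9.03564623e-01],
       [-9.99997634e-01,  3.84702359e-04, -2.14091140e-03]]), 'force': array([-0.32493322, -0.16002713,  0.63940082]), 'ft_torque': array([ 0.02977776,  0.0013827 , -0.02424379]), 'width': 0.9947420683912966} 0.0187
scene 578.1251817271072 [[-0.797, 0.452, -0.401, 1.162], [0.603, 0.574, -0.554, 0.644], [-0.02, -0.683, -0.73, 1.2], [0.0, 0.0, 0.0, 1.0]]
side 487.3061721217945 [[-0.719, -0.35, 0.601, -0.221], [-0.695, 0.356, -0.624, 0.554], [0.005, -0.866, -0.499, 0.696], [0.0, 0.0, 0.0, 1.0]]
wrist 340.30437352582686 [[0.428, -0.871, -0.241, 0.334], [-0.904, -0.413, -0.112, -0.534], [-0.002, 0.266, -0.964, 0.384], [0.0, 0.0, 0.0, 1.0]]
```

View pics/scene0.png

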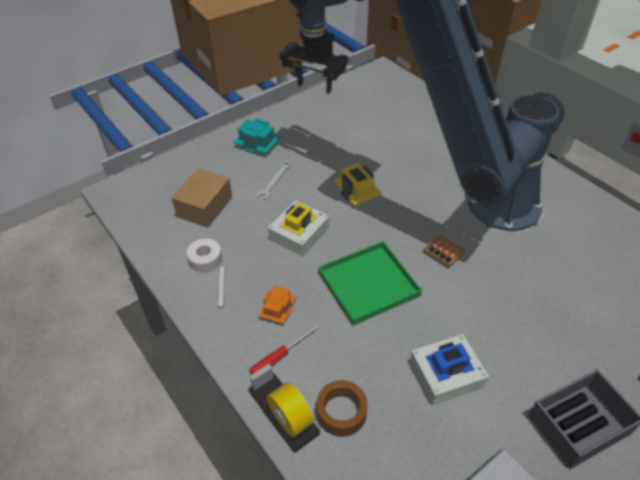

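View pics/side0.png

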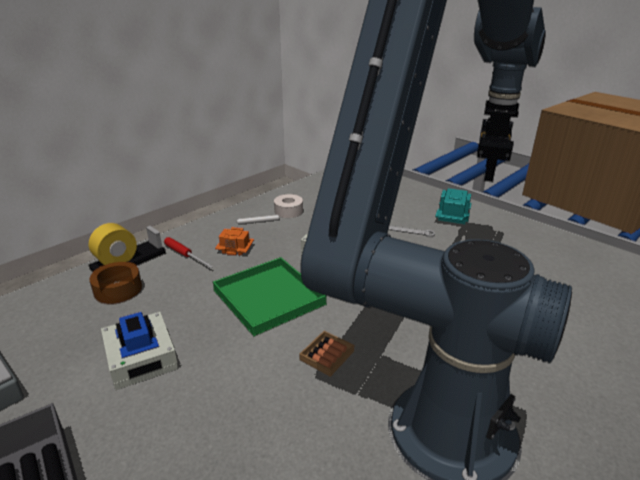

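Candidates in the scene view are:
- a small yellow cover on a white housing (298,218)
- a larger, loose yellow cover on the table (357,185)
- turquoise (256,135), orange (278,303) and blue on a housing (450,360)
- a yellow tape roll (290,408)

I choose (298,218): it is yellow, clipped into a white housing, and the smaller one. In the side view it is hidden behind the arm, so I'll measure with the wrist camera.

```bash
python3 - <<'E'
from h import *
d=np.load('scene0.npz');im,K,T=d['im'],d['K'],d['T']
for n,uv,z in(('cover',(298,216),.086),('big',(357,183),.04),('tray',(369,281),.02)): print(n,onz(K,T,uv,z).round(3))
w=np.load('wrist0.npz')
c=np.hstack([cv2.resize(im[170:260,250:400],None,fx=2.6,fy=2.6,interpolation=2),cv2.resize(w['im'],(312,234))])
save('crop1.png',c)
E
```

```text
cover [ 0.552 -0.271  0.086]
big [ 0.308 -0.311  0.04 ]
tray [ 0.511 -0.021  0.02 ]
```

View pics/crop1.png

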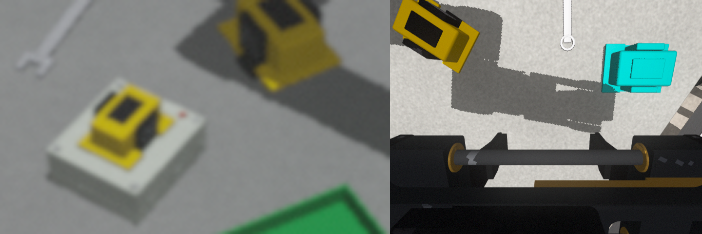

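The crop confirms it: the small yellow cover with a black tab on each side sits in the white housing. The bigger yellow one is loose on the table. Moving the wrist camera over it.

Request:
{"fn": "apply_moves", "kwargs": {"plan": [{"xyz": [-0.05, 0.32, -0.145], "roll": 0, "gripper": 0.087}, {"xyz": [-0.05, 0.32, -0.145], "roll": 0, "gripper": 0.087}, {"xyz": [-0.05, 0.32, -0.145], "roll": 0, "gripper": 0.087}, {"xyz": [-0.05, 0.32, -0.145], "roll": 0, "gripper": 0.087}, {"xyz": [-0.05, 0.32, -0.145], "roll": 0, "gripper": 0.087}, {"xyz": [-0.05, 0.32, -0.145], "roll": 0, "gripper": 0.087}, {"xyz": [-0.05, 0.32, -0.145], "roll": 0, "gripper": 0.087}, {"xyz": [-0.05, 0.32, -0.145], "roll": 0, "gripper": 0.087}, {"xyz": [-0.05, 0.32, -0.145], "roll": 0, "gripper": 0.087}]}}

```text
t: 1.27
eef_pos: [0.4937, -0.2972, 0.2717]
tcp_rot: [[-0.001, 0.904, 0.427], [0.002, 0.427, -0.904], [-1.0, -0.0, -0.002]]
force: [-0.4, -0.8, -0.2]
width: 0.999
```

```bash
python3 - <<'E'
from h import *
s=arm.sense();print(s['eef_pos'],s['tcp_rot'].round(3).tolist(),s['force'])
im,K,T=snap('wrist'); save('w1.png',im); np.savez('w1.npz',im=im,K=K,T=T)
im,K,T=snap('side'); save('s1.png',im); np.savez('s1.npz',im=im,K=K,T=T)
E
```

```text
[ 0.49373523 -0.29715512  0.27168325] [[-0.001, 0.904, 0.427], [0.002, 0.427, -0.904], [-1.0, -0.0, -0.002]] [-0.35645173 -0.83660797 -0.18694971]
```

View pics/w1.png

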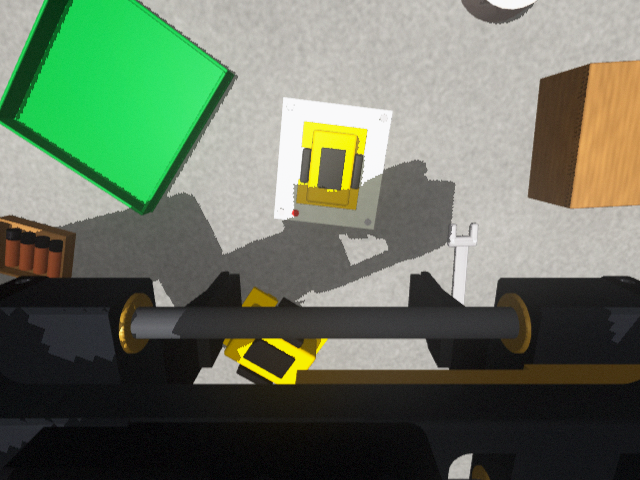

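The wrist view shows the yellow cover centred at about (332,165), with tabs at (306,165) and (357,170). The housing corners are near (284,98), (392,110), (375,229) and (275,218). The tray is at upper left. I'll take a second wrist position for triangulation.

Request:
{"fn": "apply_moves", "kwargs": {"plan": [{"xyz": [0, 0, -0.06], "roll": 0, "gripper": 0.087}, {"xyz": [0, 0.0, -0.12], "roll": 0, "gripper": 0.087}, {"xyz": [0, 0.0, -0.12], "roll": 0, "gripper": 0.087}, {"xyz": [0, 0.0, -0.12], "roll": 0, "gripper": 0.087}]}}

```text
t: 1.88
eef_pos: [0.4432, -0.1898, 0.2726]
tcp_rot: [[0.001, 0.905, 0.426], [0.0, 0.426, -0.905], [-1.0, 0.001, 0.0]]
force: [0.4, -0.0, -0.7]
width: 1.0
```

```bash
cat > meas.py <<'E'
from h import *
def quad(m):
    cs,_=cv2.findContours(m.astype(np.uint8),0,1)
    return cs
def feats(im):
    hsv=cv2.cvtColor(im,cv2.COLOR_RGB2HSV)
    y=cv2.inRange(hsv,(24,120,70),(34,255,255)); g=cv2.inRange(hsv,(45,120,40),(80,255,255))
    r,gg,b=[im[...,i].astype(int) for i in range(3)]
    return hsv,y,g
def shapes(m,amin):
    o=[]
    for c in cv2.findContours(m,0,1)[0]:
        if cv2.contourArea(c)>amin:
            (cx,cy),(w,h),a=cv2.minAreaRect(c); o.append((round(cx,1),round(cy,1),round(w,1),round(h,1),round(a,1)))
    return o
E
python3 - <<'E'
from meas import *
s=arm.sense();print(s['eef_pos'])
im,K,T=snap('wrist'); save('w2.png',im); np.savez('w2.npz',im=im,K=K,T=T)
for n in('w1','w2','scene0','s1'):
    d=np.load(n+'.npz'); h,y,g=feats(d['im']); print(n,'Y',shapes(y,150),'G',shapes(g,800))
E
```

```text
[ 0.44317074 -0.18982036  0.27257424]
w1 Y [(266.5, 356.5, 91.6, 44.3, 21.2), (259.5, 297.0, 35.0, 18.0, -0.0), (330.4, 165.4, 63.6, 81.7, 7.0)] G [(108.9, 88.6, 205.3, 177.0, 33.0)]
w2 Y [(382.9, 354.3, 54.2, 26.8, 20.2), (332.5, 354.0, 32.0, 53.0, 90.0), (349.0, 298.0, 18.0, 36.0, 90.0), (440.5, 165.6, 63.8, 82.1, 7.4)] G [(213.3, 87.5, 188.6, 183.2, 34.1)]
scene0 Y [(290.1, 408.5, 50.2, 33.6, 54.5), (296.9, 217.2, 22.4, 29.1, 26.6), (358.3, 182.4, 37.8, 30.5, 66.8)] G [(370.2, 280.3, 66.1, 84.2, 66.2)]
s1 Y [] G [(260.9, 298.2, 64.4, 81.8, 70.0)]
```

View pics/w2.png

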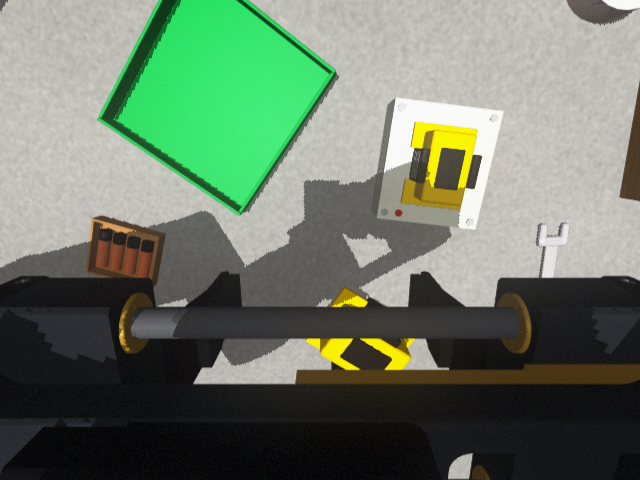

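The second view shows the cover at (441,166) with tabs at (419,166) and (474,172). The tray corners (335,73), (241,213) and (100,119) are visible. Next: triangulate.

```bash
python3 - <<'E'
from meas import *
C={};BX={}
for n,(u,v) in (('w1',(331,165)),('w2',(441,166)),('scene0',(297,217))):
    d=np.load(n+'.npz'); im,K,T=d['im'],d['K'],d['T']
    h,y,g=feats(im)
    R=60 if n!='scene0' else 22
    k=np.zeros_like(y); cv2.rectangle(k,(u-R//2-8,v-R),(u+R//2+8,v+R),255,-1)
    dark=((im.max(2)<85)*255).astype(np.uint8)&k
    yk=y&k; c=max(cv2.findContours(yk,0,1)[0],key=cv2.contourArea)
    print(n,'dark',shapes(dark,40),'poly',cv2.approxPolyDP(c,3,True)[:,0].tolist())
P=lambda *a: tri([ray(np.load(n+'.npz')['K'],np.load(n+'.npz')['T'],uv) for n,uv in a]).round(4)
hc={'w1':[(283,97),(393,111),(375,230),(274,218)],'w2':[(393,97),(503,111),(475,230),(376,219)]}
for i in range(4): print('housing',P(('w1',hc['w1'][i]),('w2',hc['w2'][i])))
# tray rim
gp={}
for n in('w2','scene0','s1'):
    d=np.load(n+'.npz');h,y,g=feats(d['im']);c=max(cv2.findContours(g,0,1)[0],key=cv2.contourArea)
    c=cv2.convexHull(c);print(n,'tray',cv2.approxPolyDP(c,5,True)[:,0].tolist())
E
```

```text
w1 dark [(356.7, 171.4, 7.8, 33.4, 8.7)] poly [[304, 122], [302, 146], [312, 150], [309, 180], [304, 183], [299, 179], [298, 184], [304, 184], [305, 190], [306, 184], [316, 190], [321, 148], [345, 149], [341, 190], [323, 189], [314, 196], [319, 199], [315, 201], [318, 205], [320, 199], [325, 203], [320, 205], [335, 206], [335, 201], [343, 196], [344, 204], [338, 207], [345, 208], [347, 201], [342, 199], [347, 198], [352, 202], [347, 208], [355, 208], [356, 203], [351, 200], [357, 198], [358, 189], [350, 189], [354, 152], [363, 154], [366, 129]]
w2 dark [(473.4, 171.6, 8.1, 33.0, 13.0), (418.8, 164.9, 16.1, 34.6, 10.3), (449.2, 168.5, 22.7, 41.9, 11.8)] poly [[415, 122], [411, 146], [422, 148], [426, 132], [434, 131], [427, 167], [430, 174], [425, 176], [427, 188], [422, 191], [422, 199], [427, 197], [435, 204], [423, 204], [459, 209], [477, 129]]
scene0 dark [(306.0, 219.9, 5.9, 14.5, 38.7), (297.8, 211.8, 4.9, 9.9, 45.0)] poly [[300, 203], [281, 224], [298, 234], [303, 230], [303, 217], [310, 211]]
housing [ 0.5854 -0.2049  0.0424]
housing [ 0.6223 -0.3175  0.0474]
housing [ 0.4975 -0.3612  0.0452]
housing [ 0.4604 -0.2484  0.0485]
w2 tray [[159, 0], [247, 0], [335, 70], [239, 214], [98, 119]]
scene0 tray [[382, 242], [419, 294], [353, 323], [320, 267]]
s1 tray [[281, 258], [293, 267], [289, 319], [254, 335], [213, 282]]
```

```bash
python3 - <<'E'
from meas import *
D={n:np.load(n+'.npz') for n in('w1','w2','scene0','s1')}
R=lambda n,uv: ray(D[n]['K'],D[n]['T'],uv)
Z=lambda n,uv,z: onz(D[n]['K'],D[n]['T'],uv,z).round(4)
print('panel',tri([R('w1',(331,169)),R('w2',(449.2,168.5))]).round(4),Z('w1',(331,169),.086),Z('w2',(449.2,168.5),.086))
print('rtab',tri([R('w1',(356.7,171.4)),R('w2',(473.4,171.6))]).round(4))
fl=[((304,122),(415,122)),((366,129),(477,129)),((355,208),(460,209))]
F=[tri([R('w1',a),R('w2',b)]) for a,b in fl]; print('flange',np.round(F,4)); 
a,b,c=F; print('mid',((a+c)/2).round(4),np.linalg.norm(b-a),np.linalg.norm(b-c),np.degrees(np.arctan2(*(b-c)[1::-1])),np.degrees(np.arctan2(*(b-a)[1::-1])))
for n in('w1','w2'):
    i=int(n[1])-1; q=[Z(n,f[i],.055) for f in fl]; print(n,'z.055 mid',(q[0]+q[2])/2)
for n,i in(('w1',0),('w2',1)):
    im=D[n]['im']; u=(306,418)[i]; save(n+'c.png',cv2.resize(im[85:245,u-50:u+100],None,fx=3.6,fy=3.6,interpolation=2))
# tray rim corners: scene vs wrist
r=Z('w2',(335,70),.028),Z('w2',(239,214),.028),Z('w2',(98,119),.028); print('tray w2',r)
s=[Z('scene0',p,.028) for p in[(382,242),(419,294),(353,323),(320,267)]]; print(s,np.mean(s,0))
s=np.array([Z('scene0',p,.028) for p in[(382,242),(419,294),(353,323),(320,267)]])
print('tri tray corners',[min((tri([R('w2',p),R('scene0',q)]).round(3).tolist() for q in[(382,242),(419,294),(353,323),(320,267)]),key=lambda t:abs(t[2]-.028)) for p in[(335,70),(239,214),(98,119)]])
save('crops.png',np.hstack([cv2.resize(D['w1']['im'][90:240,260:400],None,fx=2.8,fy=2.8,interpolation=2),cv2.resize(D['w2']['im'][90:240,370:510],None,fx=2.8,fy=2.8,interpolation=2)]))
E
```

```text
panel [ 0.5416 -0.282   0.0885] [ 0.5413 -0.2822  0.086 ] [ 0.5421 -0.2827  0.086 ]
rtab [ 0.55   -0.3068  0.0851]
flange [[ 0.5715 -0.2366  0.053 ]
 [ 0.593  -0.2991  0.0555]
 [ 0.5119 -0.3265  0.0573]]
mid [ 0.5417 -0.2816  0.0551] 0.06616634218237731 0.08563597959735926 18.683572821302874 -71.03253347321598
w1 z.055 mid [ 0.5418 -0.2817  0.055 ]
w2 z.055 mid [ 0.54135 -0.28195  0.055  ]
tray w2 (array([ 0.5856, -0.1362,  0.028 ]), array([ 0.3919, -0.0997,  0.028 ]), array([0.426 , 0.0844, 0.028 ]))
[array([ 0.3993, -0.0969,  0.028 ]), array([0.4434, 0.0914, 0.028 ]), array([0.6292, 0.0565, 0.028 ]), array([ 0.5855, -0.1311,  0.028 ])] [ 0.51435  -0.020025  0.028   ]
tri tray corners [[0.511, -0.025, 0.025], [0.487, -0.126, 0.031], [0.43, 0.087, 0.017]]
```

View pics/crops.png

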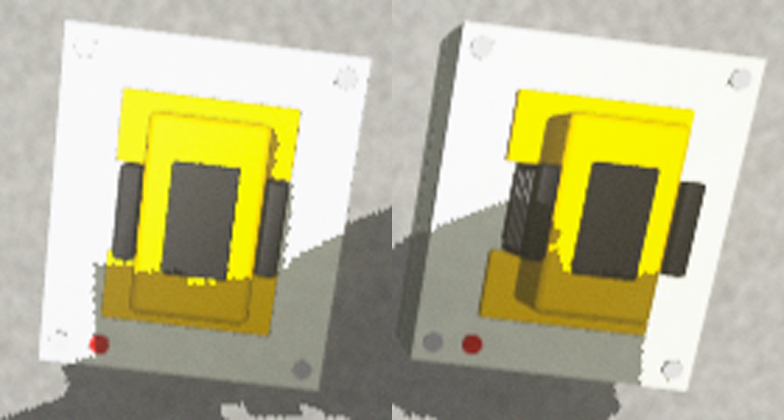

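Measured so far:
- **Cover:** centre (0.5415, -0.282), long axis at 18.7°. Flange top is about 0.055 and hood top about 0.0885, which agrees with the text.
- **Tray:** centre about (0.51, -0.02), from two views.

In the close crop both tabs are visible and unobstructed. I'll align above the cover, with a roll of about +0.112.

Request:
{"fn": "apply_moves", "kwargs": {"plan": [{"xyz": [0.03, 0.02, 0.06], "roll": 0.06, "gripper": 0.087}, {"xyz": [0.08, 0.05, 0.11], "roll": 0.112, "gripper": 0.087}, {"xyz": [0.13, 0.05, 0.125], "roll": 0.112, "gripper": 0.087}, {"xyz": [0.16, 0.05, 0.125], "roll": 0.112, "gripper": 0.087}, {"xyz": [0.16, 0.05, 0.125], "roll": 0.112, "gripper": 0.087}, {"xyz": [0.16, 0.05, 0.125], "roll": 0.112, "gripper": 0.087}, {"xyz": [0.16, 0.05, 0.125], "roll": 0.112, "gripper": 0.087}]}}

```text
t: 2.8
eef_pos: [0.5433, -0.2831, 0.1149]
tcp_rot: [[0.004, 0.947, 0.322], [-0.003, 0.322, -0.947], [-1.0, 0.003, 0.004]]
force: [0.3, -0.2, 0.5]
width: 0.997
```

```bash
python3 - <<'E'
from meas import *
s=arm.sense();R=s['tcp_rot'];p=s['eef_pos'];print(p,R.round(4).tolist(),s['q'],s['force'])
print('zang',np.degrees(np.arctan2(R[1,2],R[0,2])),'delta tool',R.T@(np.array([.5415,-.282,.058])-p))
im,K,T=snap('wrist'); save('w3.png',im); np.savez('w3.npz',im=im,K=K,T=T)
E
```

```text
[ 0.54326856 -0.28310061  0.11493855] [[0.0042, 0.9468, 0.3217], [-0.0025, 0.3217, -0.9468], [-1.0, 0.0032, 0.0037]] [-6.62904878e-01  6.44005467e-01  1.56105976e+00  7.76136608e-04
  9.31642975e-01  5.79914702e-01] [ 0.32531211 -0.16066414  0.45865346]
zang -71.23509921488167 delta tool [ 0.0569276  -0.00150264 -0.00182415]
```

View pics/w3.png

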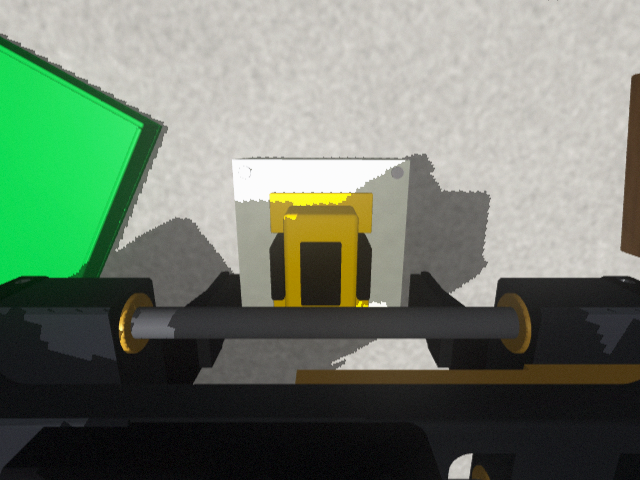

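```bash
python3 - <<'E'
from meas import *
d=np.load('w3.npz');im,K,T=d['im'],d['K'],d['T']
s=arm.sense()
print(K[:2,2],onz(K,T,(320.5,273),.087),onz(K,T,(270.5,194),.055),onz(K,T,(372,194),.055),'TCPpx')
q=np.linalg.inv(T)@np.append(s['eef_pos'],1);q=K@q[:3];print(q/q[2])
E
```

```text
[324.58143476 239.03903014] [ 0.54200131 -0.28182095  0.087     ] [ 0.57203743 -0.2369756   0.055     ] [ 0.59335265 -0.29989693  0.055     ] TCPpx
[322.65288175 291.05013647   1.        ]
```

The third view agrees within about 1 mm: cover at (0.542, -0.282), with the jaws straddling it. Descending.

Request:
{"fn": "apply_moves", "kwargs": {"plan": [{"xyz": [0.0, -0.0015, -0.0018], "roll": 0, "gripper": 0.087}, {"xyz": [0.025, -0.0015, -0.0018], "roll": 0, "gripper": 0.087}, {"xyz": [0.045, -0.0015, -0.0018], "roll": 0, "gripper": 0.087}, {"xyz": [0.055, -0.0015, -0.0018], "roll": 0, "gripper": 0.087}, {"xyz": [0.057, -0.0015, -0.0018], "roll": 0, "gripper": 0.087}, {"xyz": [0.057, -0.0015, -0.0018], "roll": 0, "gripper": 0.087}, {"xyz": [0.057, -0.0015, -0.0018], "roll": 0, "gripper": 0.087}]}}

```text
t: 3.72
eef_pos: [0.5419, -0.2822, 0.0587]
tcp_rot: [[0.005, 0.947, 0.322], [-0.003, 0.322, -0.947], [-1.0, 0.004, 0.005]]
force: [-0.0, 0.2, -0.1]
width: 0.998
```

Request:
{"fn": "apply_moves", "kwargs": {"plan": [{"xyz": [0, 0, 0], "roll": 0, "gripper": 0.065}, {"xyz": [0, 0, 0], "roll": 0, "gripper": 0.055}, {"xyz": [0, 0, 0], "roll": 0, "gripper": 0.045}, {"xyz": [0, 0, 0], "roll": 0, "gripper": 0.035}, {"xyz": [0, 0, 0], "roll": 0, "gripper": 0.035}, {"xyz": [0, 0, 0], "roll": 0, "gripper": 0.035}, {"xyz": [0, 0, 0], "roll": 0, "gripper": 0.035}, {"xyz": [0, 0, 0], "roll": 0, "gripper": 0.035}]}}

```text
t: 4.72
eef_pos: [0.5419, -0.2822, 0.059]
tcp_rot: [[0.005, 0.947, 0.322], [-0.003, 0.322, -0.947], [-1.0, 0.004, 0.005]]
force: [-1.0, -0.1, 3.6]
width: 0.518
```

The opening is 45 mm, which matches both tabs fully in (46 mm). Lifting slowly at first.

Request:
{"fn": "apply_moves", "kwargs": {"plan": [{"xyz": [-0.005, 0, 0], "roll": 0, "gripper": 0.035}, {"xyz": [-0.01, 0, 0], "roll": 0, "gripper": 0.035}, {"xyz": [-0.02, 0, 0], "roll": 0, "gripper": 0.035}, {"xyz": [-0.03, 0, 0], "roll": 0, "gripper": 0.035}, {"xyz": [-0.045, 0, 0], "roll": 0, "gripper": 0.035}, {"xyz": [-0.06, 0, 0], "roll": 0, "gripper": 0.035}, {"xyz": [-0.08, 0, 0], "roll": 0, "gripper": 0.035}, {"xyz": [-0.1, 0, 0], "roll": 0, "gripper": 0.035}, {"xyz": [-0.1, 0, 0], "roll": 0, "gripper": 0.035}, {"xyz": [-0.1, 0, 0], "roll": 0, "gripper": 0.035}]}}

```text
t: 5.98
eef_pos: [0.5409, -0.2815, 0.1588]
tcp_rot: [[0.005, 0.947, 0.322], [-0.003, 0.322, -0.947], [-1.0, 0.004, 0.004]]
force: [-1.2, 0.3, -2.0]
width: 0.514
```

```bash
python3 - <<'E'
from meas import *
s=arm.sense();print(s['eef_pos'],s['width'],s['force'])
a,K,T=snap('scene'); np.savez('sc2.npz',im=a,K=K,T=T)
b,K2,T2=snap('wrist'); np.savez('w4.npz',im=b,K=K2,T=T2)
c,K3,T3=snap('side'); np.savez('s2.npz',im=c,K=K3,T=T3)
save('lift.png',np.hstack([cv2.resize(a[120:345,210:510],(400,300)),cv2.resize(b,(400,300))]))
h,y,g=feats(a);ct=cv2.convexHull(max(cv2.findContours(g,0,1)[0],key=cv2.contourArea));print(cv2.approxPolyDP(ct,4,True)[:,0].tolist())
h,y,g=feats(c);ct=cv2.convexHull(max(cv2.findContours(g,0,1)[0],key=cv2.contourArea));p=cv2.approxPolyDP(ct,4,True)[:,0];print(p.tolist(),[onz(K3,T3,q,.028).round(3).tolist() for q in p])
E
```

```text
[ 0.54094404 -0.28154101  0.15878009] 0.5140499554743707 [-1.18101218  0.28412644 -1.96585066]
[[382, 242], [419, 294], [353, 323], [320, 267]]
[[281, 258], [290, 272], [289, 319], [254, 335], [213, 282]] [[0.577, -0.131, 0.028], [0.515, -0.104, 0.028], [0.386, 0.018, 0.028], [0.4, 0.102, 0.028], [0.613, 0.052, 0.028]]
```

View pics/lift.png

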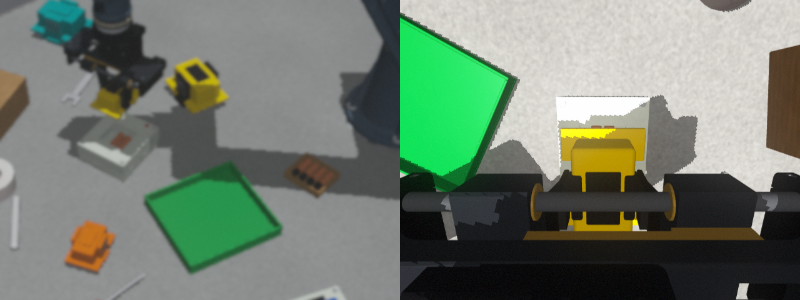

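The cover is out, held level between the fingers, and the housing is empty (opening 44.7 mm). Tray centre is about (0.508, -0.023) from the wrist and scene rim corners. Carrying it over.

Request:
{"fn": "apply_moves", "kwargs": {"plan": [{"xyz": [0, 0.004, -0.02], "roll": 0, "gripper": 0.035}, {"xyz": [0, 0.012, -0.06], "roll": 0, "gripper": 0.035}, {"xyz": [0, 0.02, -0.1], "roll": 0, "gripper": 0.035}, {"xyz": [0, 0.028, -0.14], "roll": 0, "gripper": 0.035}, {"xyz": [0, 0.037, -0.18], "roll": 0, "gripper": 0.035}, {"xyz": [0, 0.045, -0.22], "roll": 0, "gripper": 0.035}, {"xyz": [0, 0.05, -0.245], "roll": 0, "gripper": 0.035}, {"xyz": [0, 0.052, -0.255], "roll": 0, "gripper": 0.035}, {"xyz": [0, 0.052, -0.255], "roll": 0, "gripper": 0.035}, {"xyz": [0, 0.052, -0.255], "roll": 0, "gripper": 0.035}]}}

```text
t: 7.38
eef_pos: [0.5083, -0.024, 0.1573]
tcp_rot: [[0.004, 0.947, 0.321], [-0.003, 0.321, -0.947], [-1.0, 0.003, 0.004]]
force: [-1.0, 0.0, -1.6]
width: 0.516
```

```bash
python3 - <<'E'
from meas import *
s=arm.sense();print(s['eef_pos'],s['width'],s['force'],s['tcp_rot'].round(3).tolist())
for n in('scene','wrist'):
    b,K,T=snap(n); np.savez(n+'5.npz',im=b,K=K,T=T)
    if n=='wrist': save('w5.png',b)
E
```

```text
[ 0.50832276 -0.02397832  0.15733222] 0.5164947401425515 [-0.9638082   0.04225807 -1.64184836] [[0.004, 0.947, 0.321], [-0.003, 0.321, -0.947], [-1.0, 0.003, 0.004]]
```

View pics/w5.png

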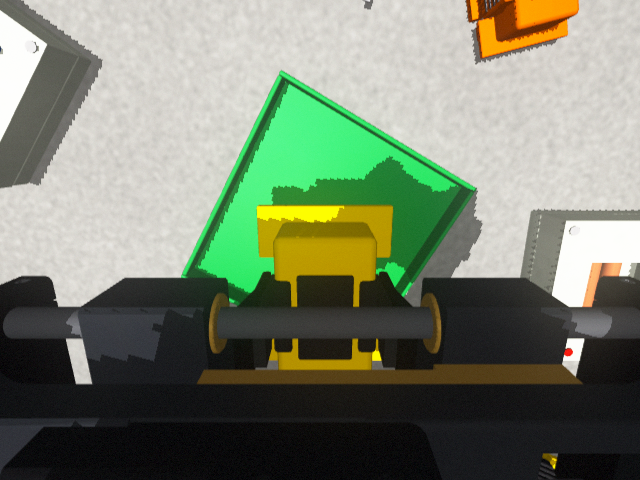

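The cover is held level over the tray. Visible tray corners are (281,73), (475,188) and (183,275), and the front flange edge runs from (257,206) to (392,206).

```bash
python3 - <<'E'
from meas import *
d=np.load('wrist5.npz');K,T=d['K'],d['T']
a,b,c=[onz(K,T,p,.028) for p in((281,73),(475,188),(183,275))]
print(a,b,c,'centre',(b+c)/2,np.linalg.norm(a-b),np.linalg.norm(a-c))
for z in(.14,.145,.15,.155,.16): print(z,np.linalg.norm(onz(K,T,(257,206),z)-onz(K,T,(392,206),z)))
E
```

```text
[0.61863306 0.0479856  0.028     ] [ 0.58567173 -0.13520245  0.028     ] [0.42798713 0.08405886 0.028     ] centre [ 0.50682943 -0.0255718   0.028     ] 0.1861298228804749 0.19402874364676717
0.14 0.07212175577489345
0.145 0.07011867661219175
0.15 0.06811559744949007
0.155 0.06611251828678837
0.16 0.0641094391240867
```

Request:
{"fn": "apply_moves", "kwargs": {"plan": [{"xyz": [0.02, 0, 0], "roll": 0, "gripper": 0.035}, {"xyz": [0.045, 0, 0], "roll": 0, "gripper": 0.035}, {"xyz": [0.07, 0, 0], "roll": 0, "gripper": 0.035}, {"xyz": [0.09, 0, 0], "roll": 0, "gripper": 0.035}, {"xyz": [0.105, 0, 0], "roll": 0, "gripper": 0.035}, {"xyz": [0.115, 0, 0], "roll": 0, "gripper": 0.035}, {"xyz": [0.12, 0, 0], "roll": 0, "gripper": 0.035}, {"xyz": [0.122, 0, 0], "roll": 0, "gripper": 0.035}, {"xyz": [0.122, 0, 0], "roll": 0, "gripper": 0.035}]}}

```text
t: 8.6
eef_pos: [0.509, -0.0245, 0.0356]
tcp_rot: [[0.005, 0.947, 0.321], [-0.003, 0.321, -0.947], [-1.0, 0.004, 0.004]]
force: [0.6, -0.1, -1.8]
width: 0.518
```

Request:
{"fn": "apply_moves", "kwargs": {"plan": [{"xyz": [0.002, 0, 0], "roll": 0, "gripper": 0.035}, {"xyz": [0.003, 0, 0], "roll": 0, "gripper": 0.035}, {"xyz": [0.004, 0, 0], "roll": 0, "gripper": 0.035}, {"xyz": [0.004, 0, 0], "roll": 0, "gripper": 0.035}]}}

```text
t: 9.1
eef_pos: [0.509, -0.0245, 0.0316]
tcp_rot: [[0.005, 0.947, 0.321], [-0.003, 0.321, -0.947], [-1.0, 0.004, 0.004]]
force: [-0.1, -0.3, -0.5]
width: 0.522
```

Force is only starting to change, so I'll keep creeping down.

Request:
{"fn": "apply_moves", "kwargs": {"plan": [{"xyz": [0.001, 0, 0], "roll": 0, "gripper": 0.035}, {"xyz": [0.002, 0, 0], "roll": 0, "gripper": 0.035}, {"xyz": [0.002, 0, 0], "roll": 0, "gripper": 0.035}]}}

```text
t: 9.48
eef_pos: [0.5089, -0.0245, 0.0295]
tcp_rot: [[0.004, 0.947, 0.321], [-0.003, 0.321, -0.947], [-1.0, 0.003, 0.004]]
force: [0.4, -0.0, -1.5]
width: 0.514
```

Request:
{"fn": "apply_moves", "kwargs": {"plan": [{"xyz": [0.001, 0, 0], "roll": 0, "gripper": 0.035}, {"xyz": [0.002, 0, 0], "roll": 0, "gripper": 0.035}, {"xyz": [0.002, 0, 0], "roll": 0, "gripper": 0.035}]}}

```text
t: 9.85
eef_pos: [0.5089, -0.0245, 0.0273]
tcp_rot: [[0.004, 0.947, 0.321], [-0.002, 0.321, -0.947], [-1.0, 0.003, 0.004]]
force: [0.7, -0.4, -2.0]
width: 0.517
```

Request:
{"fn": "apply_moves", "kwargs": {"plan": [{"xyz": [0.001, 0, 0], "roll": 0, "gripper": 0.035}, {"xyz": [0.001, 0, 0], "roll": 0, "gripper": 0.035}]}}

```text
t: 10.1
eef_pos: [0.509, -0.0245, 0.0269]
tcp_rot: [[0.005, 0.947, 0.321], [-0.003, 0.321, -0.947], [-1.0, 0.004, 0.004]]
force: [-1.3, 0.2, 4.0]
width: 0.516
```

Request:
{"fn": "apply_moves", "kwargs": {"plan": [{"xyz": [0.001, 0, 0], "roll": 0, "gripper": 0.035}, {"xyz": [0.001, 0, 0], "roll": 0, "gripper": 0.035}]}}

```text
t: 10.35
eef_pos: [0.509, -0.0245, 0.0269]
tcp_rot: [[0.005, 0.947, 0.321], [-0.003, 0.321, -0.947], [-1.0, 0.004, 0.004]]
force: [-1.6, -0.3, 7.6]
width: 0.514
```

Touchdown at TCP z = 0.0269, with the force turning upward. Opening the fingers, then I'll retreat.

Request:
{"fn": "apply_moves", "kwargs": {"plan": [{"xyz": [0, 0, 0], "roll": 0, "gripper": 0.05}, {"xyz": [0, 0, 0], "roll": 0, "gripper": 0.06}, {"xyz": [0, 0, 0], "roll": 0, "gripper": 0.075}, {"xyz": [0, 0, 0], "roll": 0, "gripper": 0.087}, {"xyz": [0, 0, 0], "roll": 0, "gripper": 0.087}, {"xyz": [0, 0, 0], "roll": 0, "gripper": 0.087}, {"xyz": [0, 0, 0], "roll": 0, "gripper": 0.087}]}}

```text
t: 11.22
eef_pos: [0.509, -0.0245, 0.0269]
tcp_rot: [[0.005, 0.947, 0.321], [-0.003, 0.321, -0.947], [-1.0, 0.004, 0.004]]
force: [0.0, 0.9, -0.3]
width: 0.996
```

Request:
{"fn": "apply_moves", "kwargs": {"plan": [{"xyz": [-0.01, 0, 0], "roll": 0, "gripper": 0.087}, {"xyz": [-0.03, 0, 0], "roll": 0, "gripper": 0.087}, {"xyz": [-0.06, 0, 0], "roll": 0, "gripper": 0.087}, {"xyz": [-0.1, 0, 0], "roll": 0, "gripper": 0.087}, {"xyz": [-0.15, 0, 0], "roll": 0, "gripper": 0.087}, {"xyz": [-0.2, -0.04, 0], "roll": 0, "gripper": 0.087}, {"xyz": [-0.22, -0.08, 0], "roll": 0, "gripper": 0.087}, {"xyz": [-0.22, -0.08, 0], "roll": 0, "gripper": 0.087}, {"xyz": [-0.22, -0.08, 0], "roll": 0, "gripper": 0.087}]}}

```text
t: 12.35
eef_pos: [0.4326, -0.0496, 0.2469]
tcp_rot: [[0.007, 0.947, 0.32], [-0.003, 0.32, -0.947], [-1.0, 0.005, 0.005]]
force: [0.8, -0.0, 0.4]
width: 0.998
```

```bash
python3 - <<'E'
from meas import *
s=arm.sense();print(s['t'],s['eef_pos'],s['width'],s['force'])
a,Ka,Ta=snap('scene'); b,K,T=snap('wrist'); np.savez('w6.npz',im=b,K=K,T=T)
save('end.png',np.hstack([cv2.resize(a[180:345,270:490],(400,300)),cv2.resize(b,(400,300))]))
for im,KK,TT in((a,Ka,Ta),(b,K,T)):
    h,y,g=feats(im)
    for q in shapes(y,150): print(q,onz(KK,TT,q[:2],.03).round(3))
E
```

```text
12.35 [ 0.43255382 -0.04963526  0.24690431] 0.9984713097032184 [ 0.79256878 -0.01528628  0.36718589]
(290.4, 408.7, 50.2, 32.9, 56.9) [0.877 0.144 0.03 ]
(368.4, 278.5, 26.4, 36.8, 36.9) [ 0.512 -0.023  0.03 ]
(358.6, 182.7, 38.2, 32.4, 67.6) [ 0.296 -0.318  0.03 ]
(324.5, 137.5, 83.0, 63.0, 90.0) [ 0.51  -0.025  0.03 ]
```

View pics/end.png

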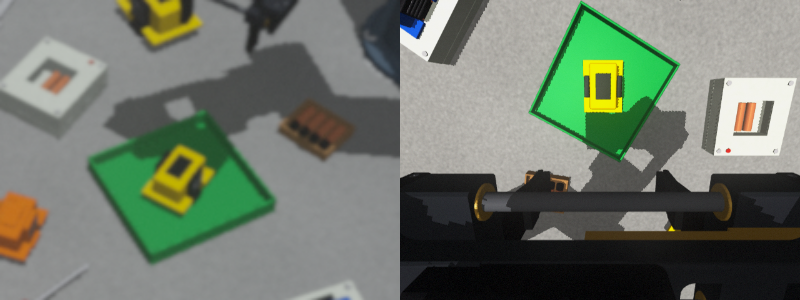

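The cover lies upright in the middle of the tray at about (0.51, -0.025), 3–5 mm from the tray centre, with the arm clear. Handing in.

```bash
python3 -c "
from h import *
print(workorder.job_done())"
```

```text
the job is handed in; nothing more can be done
None
```

The yellow cover is now in the green tray, flat and right way up, and I handed the job in at about 12.4 s of the 40 s limit. No verdict came back.

- **Unclip:** I squeezed both tabs to a 45 mm opening; the text says 46 mm when fully in. The opening is the only evidence that both tabs were in, as I had no direct joint reading.
- **Lift and place:** I lifted the cover straight out, carried it level to the tray and lowered it until the force turned upward (4–8 N). Then I opened the gripper fully and backed away.
- **Final checks:** The scene and wrist views put the cover at (0.512, -0.023) and (0.510, -0.025). The tray centre measured (0.507, -0.026), so it sits about 5 mm off centre. The housing is empty, the gripper is 0.25 m up and the force is near zero.
- **Disagreements:** The housing corner heights triangulated to 42–49 mm, against 50 mm in the text. The tray centre from the scene camera was about 9 mm off the wrist camera's. Triangulating the tray corners across those two cameras mostly gave bad matches, so I used the wrist estimate. Both errors are well within tolerance.

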